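# Clamp a cheese block in the one-hand holder

### The job

Set the block of hard cheese lengthways and centred on the narrow raised wooden support of the holder, close to the steel stop, and let go of it. Then squeeze the red trigger towards the black grip again and again, moving the jaw only that way, until its white pad presses the cheese against the stop and the black pointer on the jaw stands in the green part of its scale; never let it run through the red, which would crush the cheese. Finish while still squeezing the trigger, with the pointer in the green, and leave everything else where it stands.

Things in the scene. Friction and masses are not known exactly. Their poses are not given: they have to be found in the camera images.
- holder: One-hand bar clamp on a dark wooden base 90 x 375 x 12 mm, fixed. Origin: on the counter, on its centre line; z up; the jaw closes along +y. In this frame (mm): wooden support 34 wide (x), y 74 to 150, top z 60; steel stop face at y 150, 56 wide, top z 120; black grip post 24 wide, y -104 to -90, top z 165; red trigger post behind it.
- seat (a point): Point on top of the support where the centre of the block's underside belongs when its end touches the stop (holder frame: 0, 105, 60 mm).
- squeeze (a point): Midway between the outer faces of black grip (fixed) and red trigger at rest, 25 mm below their tops (holder frame: 0, -123, 140 mm). A gripper straddling both from above, closing along the holder's y, squeezes them: 66 mm over both at rest, 38 mm fully squeezed; only the trigger moves.
- trigger_post: The red upright post of the trigger, 24 wide (x) x 14 thick (y), top at z 165 mm; rear face at holder y -156 mm when at rest. Its own origin lies at the holder's origin and moves along with it.
- trigger (a joint): Squeeze in m: 0 at rest, 0.028 full (towards holder +y). A spring of 2.4 N (rest) to 4.6 N (full) returns it when the fingers open. When squeezed, its pawl catches the jaw's toothed bar after up to 8 mm of idle travel (tooth pitch), then the jaw moves mm for mm with the trigger; on the way back the pawl clicks over the teeth and the jaw stays.
- bar (a joint): Advance of jaw and toothed bar in m, 0 (open) to 0.095, along the holder's +y; starts between 0 and 0.02. A drag of 2.5 N keeps it where the trigger left it, but if the pad is pressed harder than that the jaw springs back, even off the cheese, as soon as the trigger is released: only a kept squeeze holds a firm grip.
- gauge (a joint): How far the spring-loaded white pad is pushed back into the jaw, in m: 0 free, 0.028 at most, 0.6 N per mm. The black cross pointer on top of the jaw shows it: white to 0.006, green from 0.006 to 0.018, red beyond (to 0.026).
- pad_face (a point): Centre of the white pad's pressing face, 42 x 42 mm, 88 mm above the counter; holder y = 5 mm with bar and gauge at 0.
- pad: The white pad that presses the cheese, with its pointer (origin: at the holder's origin when the bar and gauge are at 0; moves with the pad).
- jaw: Grey jaw block with the white, green and red scale on top: 44 wide (x), 30 thick (y), top at z 109 mm, rear face at holder y -55 mm with bar at 0 (origin: at the holder's origin when the bar is at 0). Not to be pushed by hand.
- block: The block of pale yellow hard cheese, 48 (x) x 90 (y) x 60 (z) mm, 0.2 to 0.4 kg, a brown rind at one end (+y; either end may face the stop); lies on the wooden board. Origin: centre of its underside. Grasp it across the 48 mm.
- board: Wooden board under the block, 310 x 220 x 18 mm, fixed. Origin: centre of its underside.
- wedge: Orange cheese piece, 50 x 100 x 35 mm, with a paper band, on the board; leave alone. Origin: centre of underside.
- jar: Jar with brass cap, 64 mm across, 90 mm high; leave alone.
- oil: Small green oil bottle, 50 mm across, 120 mm high; leave alone.
- small_wheel: Small black-waxed cheese wheel, 110 mm across, 40 mm high; leave alone.
- spreader: Spatula lying on the counter; leave alone.
- cup: White cup, 70 mm across, 80 mm high; leave alone.
There are look-alikes about, which are no part of the job. What is shaped like the block but turquoise is not meant.

How it is judged:
On the way, in this order (a step that is already met when the one before it is completed fails the run):
1. the block lies flat and lengthways on the support, let go (horizontal distance between seat and block below 0.035 m and x of block in the frame of holder between -0.012 and 0.012 m and z of block in the frame of holder between 0.056 and 0.064 m and angle between block's own z axis and vertical below 0.08 rad and angle between the y axis of block and the y axis of holder, either way round below 0.17 rad and contact force between block and the fingers below 0.2 N), for 0.3 s.
2. the jaw's pad has come up to the block by the trigger (contact force between pad and block above 0.4 N), for 0.1 s.
At the end, for the whole second after the job is handed in: Block flat on the support (4 mm, 0.08 rad), lengthways within 0.17 rad, centred within 12 mm, against the stop (7 mm), at rest, not touched by the fingers; pad pushed back 5.5 to 19.5 mm with over 2.8 N on the block; fingers still press the trigger with over 1.5 N (all of step 1 and y of block in the frame of holder above 0.098 m and value of joint gauge between 0.0055 and 0.0195 m and contact force between pad and block above 2.8 N and contact force between the fingers and trigger_post above 1.5 N and value of joint trigger above 0.003 m and linear speed of block below 0.01 m/s); the arm keeps its last pose, push and grip.
It fails at once if the cheese is crushed: the pointer runs through the red (pad pushed back more than 25 mm, 15 N) (value of joint gauge above 0.025 m).
It fails at once if the cheese is crushed between jaw and stop (over 30 N) (contact force between pad and block above 30 N).
It fails at once if the jaw is pushed by hand (contact force between any of the fingers, the arm and jaw above 2 N or contact force between any of the fingers, the arm and pad above 2 N).
It fails at once if a bystander is disturbed (moved over 30 mm) (distance of any of wedge, jar, oil, small_wheel, spreader, cup from where it was at the start of the episode above 0.03 m).
It also fails if it takes over 64 s, if anything falls off the work surface, if the arm or the gripper's body presses on something with over 40 N, if the wrist force passes 120 N, or if a joint passes its speed limit or range.

### The arm

A 6-joint arm with a two-finger parallel gripper is mounted at the origin on the work surface. World frame = base frame: x ahead of the robot, y to its left, z up, the work surface at z = 0. Lengths are in m, angles in rad, forces in N, time in s.
With the tool pointing down it reaches from about 0.3 to 0.875 m from the base axis. Payload 6.4 kg.
Tool frame: the origin (TCP) lies at the very end of the fingers, on their centre line; the grasp point (between the pads) lies 19 mm behind it; z points along the fingers, y is the line along which they close (so a half turn about z gives the same grasp; the last joint's range is limited). The gripper opens to 85 mm and grips with 20 to 120 N. Pads are 22 mm wide; open, the fingers measure 114 mm over their backs; the gripper's body (76 mm by 85 mm) begins 54 mm behind the grasp point. The pads swing forward as they close: fully open they stand 13 mm farther back than shut.
Start: joints at [1.108, 0.181, 1.607, -0, 1.354, -0.206], TCP at [0.146, 0.556, 0.199] pointing down, gripper open.
Joint ranges: [-2.99, 2.99], [-0.89, 2.07], [0.3, 2.58], [-1.14, 4.28], [0, 2.63], [-3.12, 3.12]. Speed limits (rad/s): [2.57, 2.57, 3.01, 3.14, 3.14, 3.14].

### API

Orientations are given as a unit quaternion [w, x, y, z].
In Python, from bench import ctrl gives the robot as it stands.
- The arm moves only by the tool jog_arm, never from a script. Its argument "series" is a list that holds one entry, the list of rows, each a list of 7 numbers: the shift along the tool's x, y, z in mm, then the turn, a rotation vector about the tool's x, y, z in rad, then the finger opening in mm, from 0 to 85.4. In form: [[[tx, ty, tz, rx, ry, rz, gripper], ...]]. A call has exactly 10 rows; each row shifts and turns the commanded pose from where the row before left it, along the tool's axes as they then stand; what a row does not reach is not made up. A row lasts 1/10 s, in which the tool goes at most 50 mm and 8.59 degrees, less where a joint would pass 70% of its speed; a pose out of reach is approached as far as the arm can. A call with a gripper value outside its range is refused whole. The fingers move at their own pace and stop on an object; the grip force is fixed at half the most. Time passes only in rows, so rows that do not move let the fingers close, or fill a call up. It gives the time, the measured TCP pose, the force, the opening and the grip force at its end, in the units of the state.
- ctrl.get_obs(): the state, without advancing time (a new reading comes with each control period).
- ctrl.camera(name): name is "scene" or "top"; returns a dict with "frame" (480x640x3 uint8, blue, green, red), "z_map" (480x640 float32, m along the optical axis (not along the pixel's ray), 0 where there is no reading), "fx", "fy", "cx", "cy" (pixels), "xyz" and "rotation" of the camera in the world. Camera axes: x right, y down, z forward; pixel columns grow to the right and rows downward; lengths in m; the calibration is good to about 2 mm. A picture is of the moment at which its call begins.
- ctrl.hand_in(): hands the job in; it is judged then, once.
The state is a dict: "time_s": time; "q": joint angles; "dq": joint speeds; "joint_efforts": joint torques, N m; "eef_pos": TCP position; "eef_rot": TCP orientation; "wrist_force": force on the tool from outside, world axes, zero at the start; "torque": the same for the moment, N m; "opening": opening from 0.0 (shut) to 1.0 (fully open); "grasp_force": force on a finger pad.
Only numpy, scipy, OpenCV 4.12 (cv2) and the standard library are available. Lean on these libraries where they do the work, as an engineer would, in place of code of your own. Each camera call takes 0.05 s, during which the arm holds its last target. There are 200 camera calls.

## Working session

There is one attempt and no reset: what is moved stays moved. The work goes in short steps, Python scripts to look and compute and a tool call to move; the robot and the scene stay as the last step left them, time stands still between calls to the robot, and variables do not carry over. Pictures are saved under pics/ and viewed, at most 10 in all, crops included, and the job is handed in when it is done.

Besides the shell and the picture viewer there is one more tool, called in YAML: its name, and indented under it one key for each argument. jog_arm: Moves the arm, as the interface text tells. Its arguments: {"type":"object","properties":{"series":{"type":"array"}},"required":["series"]}

```bash
mkdir -p pics; cat > h.py <<'E'
import numpy as np, cv2
from bench import ctrl
def cam(n):
    c=ctrl.camera(n); z=c["z_map"]; v,u=np.mgrid[:480,:640]
    P=np.stack([(u-c["cx"])/c["fx"]*z,(v-c["cy"])/c["fy"]*z,z],-1)
    R=np.array(c["rotation"],float)
    if R.size==4:
        from scipy.spatial.transform import Rotation as T
        w=R; R=T.from_quat([w[1],w[2],w[3],w[0]]).as_matrix()
    c["P"]=P@R.reshape(3,3).T+np.array(c["xyz"]); c["P"][z==0]=np.nan; c["R"]=R
    return c
E
python3 - <<'E'
from h import *
for n in("scene","top"):
    c=cam(n); cv2.imwrite(f"pics/{n}0.png",c["frame"]); print(n,c["xyz"],c["R"],c["fx"]); np.save(n+"P.npy",c["P"])
print(ctrl.get_obs())
E
```

```text
scene [1.2495424  0.05473465 0.59266216] [[-0.13823235  0.55464999 -0.8205213 ]
 [ 0.99037126  0.08370383 -0.11026529]
 [ 0.00752213 -0.82786295 -0.56087999]] 457.9025625056619
top [ 0.35811499 -0.04331669  1.30759539] [[ 0.00747159 -0.99008321  0.14028331]
 [-0.99988224 -0.00551648  0.0143206 ]
 [-0.01340471 -0.14037379 -0.99000783]] 597.1510888012642
{'time_s': 0.1, 'q': array([ 1.10772328e+00,  1.81488757e-01,  1.60792316e+00,  3.86717659e-05,
        1.35376793e+00, -2.06296915e-01]), 'dq': array([-0.0001096 , -0.00152633, -0.0027186 ,  0.00043062,  0.00046095,
       -0.00091231]), 'joint_efforts': array([ 7.69257458e-04, -4.45876408e+01, -3.52242529e+01, -3.62789015e-04,
        4.13201240e-03, -8.58054227e-05]), 'eef_pos': array([0.14574959, 0.55565994, 0.19825457]), 'eef_rot': array([-2.78506045e-04,  1.28039747e-01,  9.91768719e-01, -7.43363481e-04]), 'wrist_force': array([-0.85976465, -0.64464342,  0.00320899]), 'torque': array([ 0.0318803 ,  0.03200585, -0.0061217 ]), 'grasp_force': 0.0, 'opening': 0.9962997820776844}
```

View pics/scene0.png

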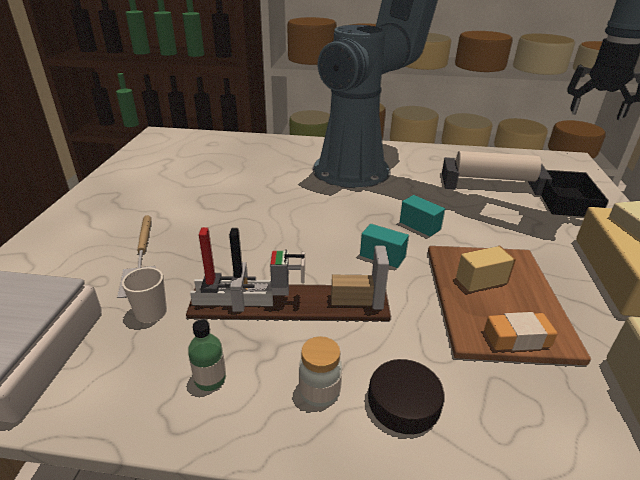

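View pics/top0.png

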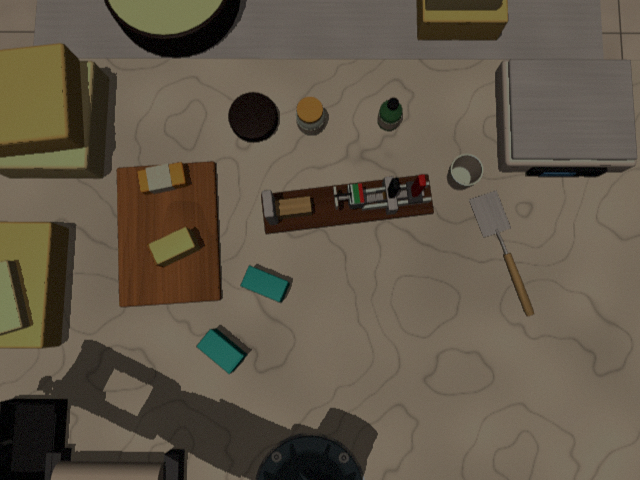

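Scene: the pale yellow block is at (486,268) in the scene image and (173,246) in the top image. The turquoise look-alikes are at (265,283) and (221,350) in top. The orange banded wedge is at (163,178) in top and the big cheeses are at the left edge. Only (173,246) is pale yellow, on the board and about 48x90. In top, the holder's stop is at (268,207), its support at (295,205) and its red trigger at (420,187).

```bash
python3 - <<'E'
from h import *
c=cam("top"); P=c["P"]; f=c["frame"]; hsv=cv2.cvtColor(f,cv2.COLOR_BGR2HSV).astype(int)
def rect(m,n):
    q=P[m][:,:2].astype(np.float32); r=cv2.minAreaRect(q); b=cv2.boxPoints(r)
    print(n,m.sum(),"z",np.median(P[m][:,2]).round(4),"c",np.round(r[0],4),"size",np.round(r[1],4),"ang",round(r[2],2)); return r
def box(u0,u1,v0,v1):
    m=np.zeros((480,640),bool); m[v0:v1,u0:u1]=1; return m
Z=P[...,2]
rect(box(140,210,220,275)&(Z>.07)&(Z<.09),"block")
rect(box(120,220,165,305)&(Z>.01)&(Z<.03),"board")
rect(box(275,325,190,225)&(Z>.052)&(Z<.07),"support")
rect(box(250,290,180,240)&(Z>.112)&(Z<.13),"stop")
rect(box(250,445,165,240)&(Z>.006)&(Z<.018),"base")
H=hsv; red=((H[...,0]<8)|(H[...,0]>172))&(H[...,1]>150)
rect(box(400,440,165,210)&(Z>.155)&(Z<.175),"red")
rect(box(380,402,165,215)&(Z>.155)&(Z<.175),"black")
rect(box(330,380,170,225)&(Z>.10)&(Z<.118),"jaw")
cv2.imwrite("pics/c.png",np.hstack([cv2.resize(f[215:280,130:215],(390,300),interpolation=3),cv2.resize(f[160:240,255:440],(400,300))]))
s=cam("scene");P=s["P"];Z=P[...,2]
rect(box(440,530,235,300)&(Z>.07)&(Z<.09),"block s")
rect(box(325,385,265,310)&(Z>.055)&(Z<.065),"support s")
rect(box(180,400,275,325)&(Z>.008)&(Z<.016),"base s")
rect(box(190,215,220,300)&(Z>.155)&(Z<.175),"red s")
rect(box(228,245,220,300)&(Z>.155)&(Z<.175),"black s")
rect(box(365,395,240,300)&(Z>.113)&(Z<.125),"stop s")
E
```

```text
block 1012 z 0.0778 c [0.5002 0.2928] size [0.0489 0.0909] ang 25.47
board 11082 z 0.018 c [0.5364 0.3156] size [0.3106 0.2172] ang 4.15
support 589 z 0.0595 c [0.5832 0.042 ] size [0.0459 0.0797] ang 8.05
stop 268 z 0.1192 c [0.5828 0.0881] size [0.0571 0.0202] ang 7.13
base 3686 z 0.0115 c [ 0.6073 -0.0719] size [0.1639 0.4206] ang 0.35
red 94 z 0.1635 c [ 0.6223 -0.2178] size [0.0244 0.0139] ang 5.97
black 92 z 0.1637 c [ 0.6158 -0.1665] size [0.0248 0.0145] ang 8.23
jaw 403 z 0.1093 c [ 0.6043 -0.0763] size [0.0456 0.06  ] ang 6.56
block s 882 z 0.0785 c [0.5034 0.2937] size [0.0505 0.0927] ang 26.07
support s 622 z 0.0607 c [0.5969 0.0495] size [0.0527 0.0909] ang 13.11
base s 3575 z 0.0128 c [ 0.6061 -0.0741] size [0.0933 0.3744] ang 7.43
red s 109 z 0.1642 c [ 0.6248 -0.2171] size [0.0251 0.0142] ang 8.81
black s 102 z 0.1643 c [ 0.6205 -0.1657] size [0.023  0.0148] ang 4.88
stop s 249 z 0.1205 c [0.5866 0.0891] size [0.056  0.0201] ang 7.25
```

View pics/c.png

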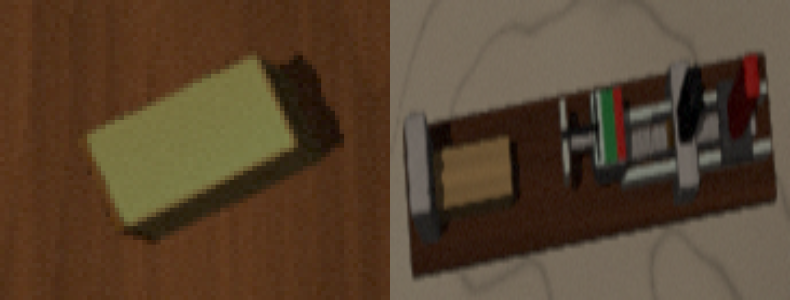

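The crop confirms it: the pale yellow block at (173,246) on the board, whose measured top of 49x91 mm at z 78 mm fits. Red and black posts and the stop all agree on the holder origin, about (0.605,-0.070), yaw 7.25°.

```bash
cat >> h.py <<'E'
from scipy.spatial.transform import Rotation as T
O=np.array([.605,-.070]); PHI=np.radians(7.25)
def hw(x,y): # holder mm -> world m
    return O+np.array([[np.cos(PHI),-np.sin(PHI)],[np.sin(PHI),np.cos(PHI)]])@np.array([x,y])/1000
def plan(xy,z,yaw): # delta in present tool axes (mm) & turn to tool-y yaw (deg), tool down
    o=ctrl.get_obs(); w=o["eef_rot"]; R=T.from_quat([w[1],w[2],w[3],w[0]])
    d=R.inv().apply(np.r_[xy,z]-o["eef_pos"])*1000
    y=np.radians(yaw); Y=np.array([np.cos(y),np.sin(y),0]); Z=np.array([0,0,-1.]); X=np.cross(Y,Z)
    r=(R.inv()*T.from_matrix(np.c_[X,Y,Z])).as_rotvec()
    print("d",d.round(1),"rot",r.round(3),"q",o["q"].round(2),"F",o["wrist_force"].round(1),"t",o["time_s"],"open",round(o["opening"]*85.4,1),"gf",o["grasp_force"])
E
```

jog_arm:
  series:
    - [[-41, -16.4, 3, 0, 0, 0, 85], [-41, -16.4, 3, 0, 0, 0, 85], [-41, -16.4, 3, 0, 0, 0, 85], [-41, -16.4, 3, 0, 0, 0, 85], [-41, -16.4, 3, 0, 0, 0, 85], [-41, -16.4, 3, 0, 0, 0, 85], [-41, -16.4, 3, 0, 0, 0, 85], [-41, -16.4, 3, 0, 0, 0, 85], [-41, -16.4, 3, 0, 0, 0, 85], [-41, -16.4, 3, 0, 0, 0, 85]]

```text
time_s: 1.2
eef_pos: [0.5021, 0.2921, 0.1689]
eef_rot: [-0.0, 0.128, 0.992, 0.0]
wrist_force: [0.2, 0.3, 0.4]
opening: 0.995
grasp_force: 0.0
```

jog_arm:
  series:
    - [[0, 0, 0, 0, 0, 0.124, 85], [0, 0, 0, 0, 0, 0.124, 85], [0, 0, 0, 0, 0, 0.124, 85], [0, 0, 0, 0, 0, 0.124, 85], [0, 0, 0, 0, 0, 0.124, 85], [0, 0, 0, 0, 0, 0.124, 85], [0, 0, 0, 0, 0, 0.124, 85], [0, 0, 0, 0, 0, 0, 85], [0, 0, 0, 0, 0, 0, 85], [0, 0, 0, 0, 0, 0, 85]]

```text
time_s: 2.2
eef_pos: [0.5009, 0.2934, 0.169]
eef_rot: [-0.0, 0.532, 0.847, -0.0]
wrist_force: [-0.0, 0.6, 0.4]
opening: 0.996
grasp_force: 0.0
```

```bash
python3 -c "
from h import *
plan([.502,.293],.038,25.7)"
```

```text
d [ -0.8   0.9 131. ] rot [-0. -0. -0.] q [ 0.33  0.22  1.62  0.    1.3  -0.12] F [-0.   0.6  0.4] t 2.2 open 85.1 gf 0.0
```

jog_arm:
  series:
    - [[-0.8, 0.9, 20, 0, 0, 0, 85], [0, 0, 30, 0, 0, 0, 85], [0, 0, 30, 0, 0, 0, 85], [0, 0, 20, 0, 0, 0, 85], [0, 0, 20, 0, 0, 0, 85], [0, 0, 11, 0, 0, 0, 85], [0, 0, 0, 0, 0, 0, 85], [0, 0, 0, 0, 0, 0, 40], [0, 0, 0, 0, 0, 0, 40], [0, 0, 0, 0, 0, 0, 40]]

```text
time_s: 3.2
eef_pos: [0.503, 0.2934, 0.0398]
eef_rot: [0.001, 0.533, 0.846, 0.001]
wrist_force: [-3.8, -0.7, 8.2]
opening: 0.54
grasp_force: 60.3
```

jog_arm:
  series:
    - [[0, 0, 0, 0, 0, 0, 40], [0, 0, 0, 0, 0, 0, 40], [0, 0, 0, 0, 0, 0, 40], [0, 0, -20, 0, 0, 0, 40], [0, 0, -25, 0, 0, 0, 40], [0, 0, -25, 0, 0, 0, 40], [0, 0, -25, 0, 0, 0, 40], [0, 0, -15, 0, 0, 0, 40], [0, 0, 0, 0, 0, 0, 40], [0, 0, 0, 0, 0, 0, 40]]

```text
time_s: 4.2
eef_pos: [0.5017, 0.2929, 0.1475]
eef_rot: [-0.0, 0.533, 0.846, -0.0]
wrist_force: [0.1, -0.6, -3.3]
opening: 0.53
grasp_force: 62.1
```

```bash
python3 -c "
from h import *
plan(hw(0,102),.082,7.25)
c=cam('top'); P=c['P']; Z=P[...,2]
cv2.imwrite('pics/g.png',cv2.resize(c['frame'][150:310,90:340],(750,480)))
s=cam('scene'); cv2.imwrite('pics/gs.png',cv2.resize(s['frame'][130:330,330:630],(750,500)))
"
```

```text
d [-275.1  -31.3   65.5] rot [-0.    0.    0.32] q [ 0.32  0.24  1.64 -0.    1.26 -0.12] F [ 0.1 -0.6 -3.3] t 4.2 open 45.3 gf 62.08279465790838
```

View pics/gs.png

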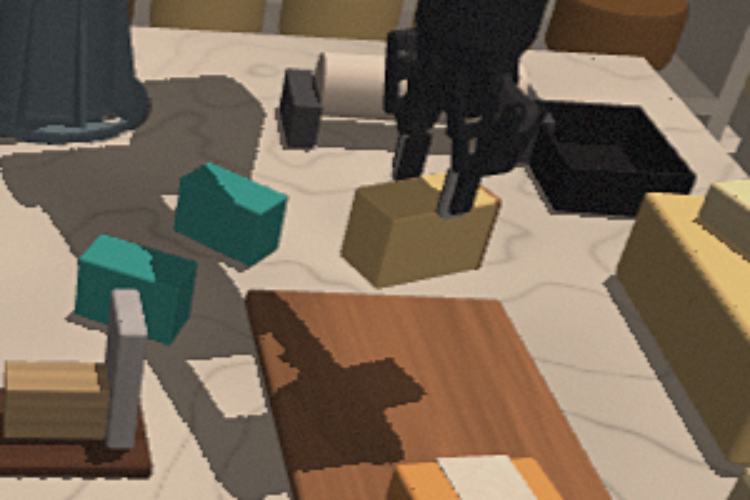

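The block is lifted off the board. In this crop, the fingers at (405,160) and (457,195) look a bit towards the rind end, so I'll measure the block in the hand.

```bash
python3 -c "
from h import *
o=ctrl.get_obs()
for n in ('scene','top'):
    c=cam(n); P=c['P']; hsv=cv2.cvtColor(c['frame'],cv2.COLOR_BGR2HSV)
    a=np.radians(25.7); X=np.array([np.cos(a),np.sin(a),0]);Y=np.array([-np.sin(a),np.cos(a),0])
    d=P-np.array([o['eef_pos'][0],o['eef_pos'][1],0]); x=d@X*1000;y=d@Y*1000;z=P[...,2]*1000
    m=(abs(x)<60)&(abs(y)<80)&(z>90)&(z<200)&(hsv[...,1]>70)&(hsv[...,2]>50)
    for v,k in((x,'x'),(y,'y'),(z,'z')): print(n,k,np.percentile(v[m],[1,3,50,97,99]).round(1),m.sum())
    t=m&(abs(x)<20)
    for y0 in(-40,-25,-10,10,25,40):
        b=t&(abs(y-y0)<6); 
        if b.sum()>5: print(' y',y0,'ztop',np.percentile(z[b],[50,90]).round(1),b.sum())
    b=m&(x>19)
    for y0 in(-40,-25,25,40):
        e=b&(abs(y-y0)<6)
        if e.sum()>5: print(' side y',y0,'x',np.median(x[e]).round(1),'z',np.percentile(z[e],[2,98]).round(1))
"
```

```text
scene x [-21.7 -19.4  21.9  25.   25.7] 1998
scene y [-45.7 -45.2 -19.1  40.5  43.3] 1998
scene z [127.7 129.3 164.8 186.2 186.9] 1998
 y -40 ztop [162.3 184.9] 502
 y -25 ztop [185.4 186.5] 76
 y -10 ztop [185.5 186.5] 80
 y 10 ztop [185.6 186.2] 40
 y 25 ztop [185.4 186.1] 12
 y 40 ztop [185.4 186. ] 28
 side y -40 x 23.1 z [128.1 184.5]
 side y -25 x 23.4 z [128.7 185.4]
 side y 25 x 23.0 z [128.1 185.3]
 side y 40 x 22.9 z [128.7 185.5]
top x [-26.2 -25.3  -2.2  20.3  21.9] 534
top y [-44.4 -43.6 -24.8  -4.5   0.9] 534
top z [139.3 174.6 184.3 188.5 189.5] 534
 y -40 ztop [184.  186.8] 123
 y -25 ztop [184.7 186.7] 125
 y -10 ztop [184.6 187.2] 123
 side y -40 x 19.9 z [152.1 184.6]
 side y -25 x 20.5 z [179.1 185.4]
```

jog_arm:
  series:
    - [[0, 0, -20, 0, 0, 0, 40], [-25, -3, -15, 0, 0, 0, 40], [-35, -4, 0, 0, 0, 0, 40], [-35, -4, 0, 0, 0, 0, 40], [-35, -4, 0, 0, 0, 0, 40], [-35, -4, 0, 0, 0, 0, 40], [-35, -4, 0, 0, 0, 0, 40], [-35, -4, 0, 0, 0, 0, 40], [-25, -3, 0, 0, 0, 0, 40], [-15, -1.3, 0, 0, 0, 0, 40]]

```text
time_s: 5.4
eef_pos: [0.5925, 0.0294, 0.182]
eef_rot: [-0.001, 0.534, 0.845, -0.0]
wrist_force: [-0.1, -0.3, -2.5]
opening: 0.53
grasp_force: 62.1
```

jog_arm:
  series:
    - [[0, 0, 0, 0, 0, 0.08, 40], [0, 0, 0, 0, 0, 0.08, 40], [0, 0, 0, 0, 0, 0.08, 40], [0, 0, 0, 0, 0, 0.08, 40], [0, 0, 0, 0, 0, 0, 40], [0, 0, 0, 0, 0, 0, 40], [0, 0, 0, 0, 0, 0, 40], [0, 0, 0, 0, 0, 0, 40], [0, 0, 0, 0, 0, 0, 40], [0, 0, 0, 0, 0, 0, 40]]

```text
time_s: 6.4
eef_pos: [0.5925, 0.0315, 0.1831]
eef_rot: [-0.0, 0.661, 0.75, 0.0]
wrist_force: [-0.3, -0.2, -2.2]
opening: 0.532
grasp_force: 62.1
```

```bash
python3 -c "
from h import *
plan(hw(0,102),.0825,7.25)
for n in('top','scene'):
    c=cam(n); P=c['P']; d=P-np.r_[O,0]; x=(d[...,0]*np.cos(PHI)+d[...,1]*np.sin(PHI))*1000; y=(-d[...,0]*np.sin(PHI)+d[...,1]*np.cos(PHI))*1000; z=P[...,2]*1000
    for nm,z0,z1,y0,y1 in(('block',170,240,40,165),('stop',113,126,130,180)):
        m=(abs(x)<45)&(y>y0)&(y<y1)&(z>z0)&(z<z1)
        if m.sum()>9: print(n,nm,m.sum(),np.percentile(x[m],[2,98]).round(1),np.percentile(y[m],[1,50,98]).round(1),np.percentile(z[m],[2,50]).round(1))
"
```

```text
d [ -0.3  -0.4 100.6] rot [-0. -0. -0.] q [-0.15  0.24  1.58  0.    1.33 -0.27] F [-0.3 -0.2 -2.2] t 6.4 open 45.5 gf 62.12578936479986
top block 325 [-27.    4.6] [ 57.3 132.9 146.9] [173.3 219.5]
top stop 211 [-29.9  23.6] [150.5 161.5 169.2] [114.7 119.5]
scene block 2182 [-19.3  35.2] [ 58.1 100.7 146.1] [171.7 208.4]
scene stop 251 [-24.5  28.7] [150.2 159.  169.1] [113.6 120.5]
```

jog_arm:
  series:
    - [[0, 0, 15, 0, 0, 0, 40], [0, 0, 25, 0, 0, 0, 40], [0, 0, 25, 0, 0, 0, 40], [0, 0, 15, 0, 0, 0, 40], [0, 0, 10, 0, 0, 0, 40], [0, 0, 6, 0, 0, 0, 40], [0, 0, 4, 0, 0, 0, 40], [0, 0, 0, 0, 0, 0, 40], [0, 0, 0, 0, 0, 0, 40], [0, 0, 0, 0, 0, 0, 40]]

```text
time_s: 7.5
eef_pos: [0.5931, 0.0314, 0.084]
eef_rot: [0.001, 0.661, 0.75, 0.0]
wrist_force: [0.1, -0.3, -3.0]
opening: 0.53
grasp_force: 62.1
```

```bash
python3 -c "
from h import *
plan(hw(0,102),.0825,7.25)"
```

```text
d [-0.1 -1.   1.5] rot [ 0.001  0.    -0.   ] q [-0.15  0.35  1.65 -0.    1.14 -0.27] F [ 0.1 -0.3 -3. ] t 7.5 open 45.3 gf 62.109771952964365
```

jog_arm:
  series:
    - [[0, -0.5, 1, 0, 0, 0, 40], [0, 0, 0, 0, 0, 0, 40], [0, 0, 0, 0, 0, 0, 50], [0, 0, 0, 0, 0, 0, 56], [0, 0, 0, 0, 0, 0, 65], [0, 0, 0, 0, 0, 0, 75], [0, 0, 0, 0, 0, 0, 80], [0, 0, 0, 0, 0, 0, 80], [0, 0, 0, 0, 0, 0, 80], [0, 0, 0, 0, 0, 0, 80]]

```text
time_s: 8.5
eef_pos: [0.592, 0.0314, 0.0821]
eef_rot: [-0.0, 0.661, 0.75, -0.0]
wrist_force: [-0.5, 0.2, -0.2]
opening: 0.936
grasp_force: 0.0
```

jog_arm:
  series:
    - [[0, 0, -15, 0, 0, 0, 80], [0, 0, -25, 0, 0, 0, 80], [0, 0, -30, 0, 0, 0, 80], [0, 0, -30, 0, 0, 0, 80], [0, 0, -30, 0, 0, 0, 80], [0, 0, -30, 0, 0, 0, 80], [0, 0, 0, 0, 0, 0, 80], [0, 0, 0, 0, 0, 0, 80], [0, 0, 0, 0, 0, 0, 80], [0, 0, 0, 0, 0, 0, 80]]

```text
time_s: 9.5
eef_pos: [0.5911, 0.0315, 0.2406]
eef_rot: [-0.001, 0.661, 0.75, -0.001]
wrist_force: [-0.1, 0.2, -0.6]
opening: 0.939
grasp_force: 0.0
```

```bash
cat >> h.py <<'E'
def hold():
  for n in('top','scene'):
    c=cam(n); P=c['P']; d=P-np.r_[O,0]; x=(d[...,0]*np.cos(PHI)+d[...,1]*np.sin(PHI))*1000; y=(-d[...,0]*np.sin(PHI)+d[...,1]*np.cos(PHI))*1000; z=P[...,2]*1000
    for nm,z0,z1,y0,y1 in(('block',112,126,40,149),('jaw',104,113,-75,60),('red',158,170,-170,-110),('black',158,170,-108,-80)):
        m=(abs(x)<45)&(y>y0)&(y<y1)&(z>z0)&(z<z1)
        if m.sum()>9: print(n,nm,m.sum(),np.percentile(x[m],[2,50,98]).round(1),np.percentile(y[m],[2,50,98]).round(1),np.percentile(z[m],[2,50,98]).round(1))
    if n=='scene': cv2.imwrite('pics/last_scene.png',cv2.resize(c['frame'][210:330,170:410],(800,400)))
  return c
E
python3 -c "
from h import *
hold(); plan(hw(0,-123),.25,97.25)"
```

```text
top block 333 [-27.1  -8.   18.5] [ 58.  132.6 146.8] [114.3 119.6 124. ]
top jaw 327 [-23.   -3.4  19. ] [-35.2 -19.   23.2] [104.6 109.1 112.8]
top red 85 [-13.4  -1.9   9.6] [-154.9 -148.  -142.2] [159.1 164.2 168.2]
top black 86 [-13.1  -2.7   9.2] [-103.5  -96.7  -90.2] [158.6 164.2 169.1]
scene block 993 [-22.3   6.2  23.7] [ 60.4 103.  145.8] [112.8 120.7 122.4]
scene jaw 321 [-18.7   8.7  23.2] [-34.4 -18.2  44.1] [104.5 110.4 112.7]
scene red 96 [-10.2   6.2  13.8] [-154.1 -147.3 -141.8] [158.2 164.9 167.1]
scene black 93 [-8.1  7.9 13.6] [-103.1  -95.5  -89.6] [158.8 164.8 166.9]
d [-225.4    0.8   -9.3] rot [-1.000e-03 -2.000e-03 -1.571e+00] q [-0.15  0.19  1.51 -0.    1.44 -0.27] F [ 1.4 -0.4 -0.3] t 9.6 open 80.2 gf 0.0
```

View pics/last_scene.png

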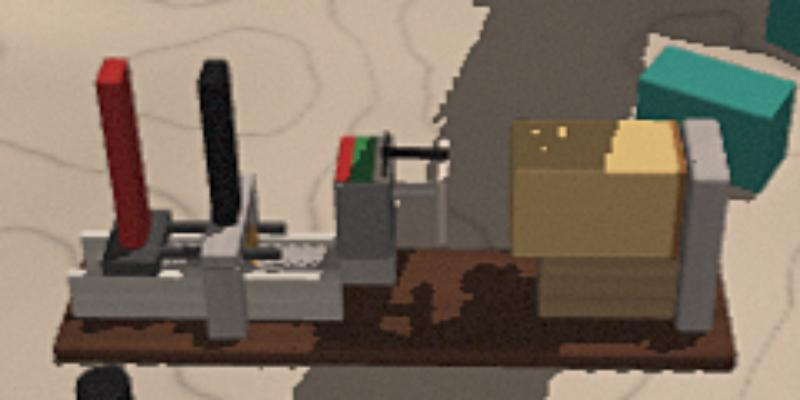

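The block stands lengthways on the support with its end about 2 mm from the stop, which is at (700,220). The jaw is at (360,200) with its bar near 20 mm, and the fingers are clear. Next is the trigger.

jog_arm:
  series:
    - [[-15, 0, 0, 0, 0, 0, 80], [-25, 0, 0, 0, 0, 0, 80], [-25, 0, 0, 0, 0, 0, 80], [-25, 0, 0, 0, 0, 0, 80], [-25, 0, 0, 0, 0, 0, 80], [-25, 0, 0, 0, 0, 0, 80], [-25, 0, 0, 0, 0, 0, 80], [-25, 0, 0, 0, 0, 0, 80], [-20, 0, 0, 0, 0, 0, 80], [-15, 0, 0, 0, 0, 0, 80]]

```text
time_s: 10.6
eef_pos: [0.6201, -0.194, 0.2417]
eef_rot: [-0.0, 0.662, 0.75, -0.0]
wrist_force: [-0.2, -0.2, 0.6]
opening: 0.934
grasp_force: 0.0
```

jog_arm:
  series:
    - [[0, 0, 0, 0, 0, 0.14, 80], [0, 0, 0, 0, 0, 0.14, 80], [0, 0, 0, 0, 0, 0.14, 80], [0, 0, 0, 0, 0, 0.14, 80], [0, 0, 0, 0, 0, 0.14, 80], [0, 0, 0, 0, 0, 0.14, 80], [0, 0, 0, 0, 0, 0.14, 80], [0, 0, 0, 0, 0, 0.14, 80], [0, 0, 0, 0, 0, 0.14, 80], [0, 0, 0, 0, 0, 0.14, 80]]

```text
time_s: 11.6
eef_pos: [0.6202, -0.1919, 0.2419]
eef_rot: [-0.0, 0.989, 0.145, -0.0]
wrist_force: [0.6, 0.4, -0.2]
opening: 0.935
grasp_force: 0.0
```

jog_arm:
  series:
    - [[0, 0, 0, 0, 0, 0.14, 80], [0, 0, 0, 0, 0, 0.031, 80], [0, 0, 0, 0, 0, 0, 80], [0, 0, 0, 0, 0, 0, 80], [0, 0, 0, 0, 0, 0, 80], [0, 0, 0, 0, 0, 0, 80], [0, 0, 0, 0, 0, 0, 80], [0, 0, 0, 0, 0, 0, 80], [0, 0, 0, 0, 0, 0, 80], [0, 0, 0, 0, 0, 0, 80]]

```text
time_s: 12.6
eef_pos: [0.6203, -0.1918, 0.2421]
eef_rot: [0.0, 0.998, 0.063, 0.0]
wrist_force: [-0.9, -0.1, 0.2]
opening: 0.936
grasp_force: 0.0
```

```bash
python3 -c "
from h import *
plan(hw(0,-123),.130,-82.75)"
```

```text
d [  0.2   0.3 112.1] rot [ 0.    -0.    -0.001] q [-0.48  0.31  1.36  0.    1.47  0.96] F [-0.9 -0.1  0.2] t 12.6 open 80.0 gf 0.0
```

jog_arm:
  series:
    - [[0, 0, 15, 0, 0, 0, 82], [0, 0, 20, 0, 0, 0, 82], [0, 0, 20, 0, 0, 0, 82], [0, 0, 20, 0, 0, 0, 82], [0, 0, 15, 0, 0, 0, 82], [0, 0, 15, 0, 0, 0, 82], [0, 0, 10, 0, 0, 0, 82], [0, 0, 7, 0, 0, 0, 82], [0, 0, 0, 0, 0, 0, 82], [0, 0, 0, 0, 0, 0, 82]]

```text
time_s: 13.6
eef_pos: [0.6207, -0.192, 0.1207]
eef_rot: [0.0, 0.998, 0.063, 0.0]
wrist_force: [-0.6, 0.3, 0.5]
opening: 0.956
grasp_force: 0.0
```

```bash
python3 -c "
from h import *
plan(hw(0,-123),.120,-82.75)
hold()"
```

```text
d [-0.1 -0.   0.7] rot [ 0.001 -0.001 -0.001] q [-0.48  0.42  1.47 -0.    1.25  0.96] F [-0.6  0.3  0.5] t 13.6 open 81.7 gf 0.0
top block 1044 [-27.1  -4.1  19.4] [ 59.2 102.6 145.6] [114.2 119.6 124.1]
top jaw 132 [-22.4   6.4  19.2] [-24.9  -7.4  36.5] [105.3 109.5 112.9]
top black 29 [-14.1  -9.6  -6. ] [-103.4  -96.9  -90.3] [159.  163.4 168.3]
scene block 988 [-22.4   6.1  23.6] [ 60.3 102.9 146.1] [113.  120.7 122.5]
scene jaw 318 [-19.    8.6  23.2] [-34.3 -18.1  46.1] [104.7 110.6 112.6]
scene red 101 [-10.4   5.5  13.8] [-163.7 -147.5 -141.6] [158.6 165.1 169.2]
scene black 91 [-8.9  6.4 13.5] [-103.2  -95.1  -89.6] [158.3 164.6 167.2]
```

View pics/last_scene.png

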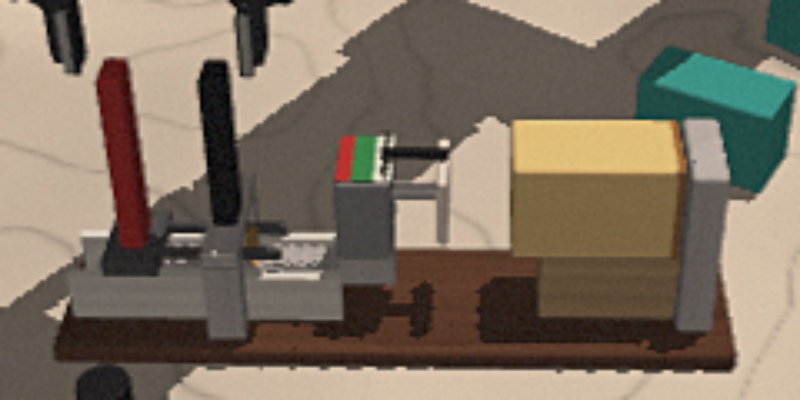

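```bash
python3 -c "
from h import *
c=cam('scene'); P=c['P']; d=P-np.r_[O,0]; x=(d[...,0]*np.cos(PHI)+d[...,1]*np.sin(PHI))*1000; y=(-d[...,0]*np.sin(PHI)+d[...,1]*np.cos(PHI))*1000; z=P[...,2]*1000
for nm,y0,y1 in(('rear',-195,-158),('front',-88,-50)):
    m=(abs(x)<40)&(y>y0)&(y<y1)&(z>115)&(z<200)
    print(nm,m.sum(),'zmin',np.sort(z[m])[:12].round(0)); 
    for a in range(120,200,10):
        b=m&(abs(z-a)<5)
        if b.sum(): print(a,b.sum(),'x',np.percentile(x[b],[3,97]).round(),'y',np.percentile(y[b],[3,97]).round())
"
```

```text
rear 175 zmin [166. 167. 168. 168. 169. 169. 169. 170. 170. 171. 171. 171.]
170 29 x [-7. 11.] y [-170. -163.]
180 58 x [-10.  11.] y [-176. -163.]
190 56 x [-10.  12.] y [-177. -163.]
front 142 zmin [166. 168. 169. 169. 169. 169. 170. 171. 171. 171. 172. 172.]
170 19 x [ 4. 11.] y [-81. -72.]
180 49 x [-3. 11.] y [-81. -68.]
190 53 x [-7. 13.] y [-81. -68.]
```

```bash
cat >> h.py <<'E'
def tips(save=None):
  c=cam('scene'); P=c['P']; d=P-np.r_[O,0]; x=(d[...,0]*np.cos(PHI)+d[...,1]*np.sin(PHI))*1000; y=(-d[...,0]*np.sin(PHI)+d[...,1]*np.cos(PHI))*1000; z=P[...,2]*1000
  for nm,y0,y1 in(('rear',-200,-158),('front',-88,-50),('mid',-150,-100)):
    m=(abs(x)<60)&(y>y0)&(y<y1)&(z>(170 if nm=='mid' else 112))&(z<320)
    for a in range(120,300,15):
        b=m&(abs(z-a)<7.5)
        if b.sum()>3: print(nm,a,b.sum(),'x',np.percentile(x[b],[3,97]).round(),'y',np.percentile(y[b],[3,97]).round(),'zmin',z[b].min().round())
  if save: cv2.imwrite(save,c['frame'][60:330,120:480])
E
python3 -c "
from h import *
tips('pics/t.png')"
```

```text
rear 165 15 x [-7. 11.] y [-172. -163.] zmin 167.0
rear 180 89 x [-9. 13.] y [-176. -163.] zmin 173.0
rear 195 84 x [-10.  11.] y [-177. -163.] zmin 188.0
rear 210 113 x [-2. 14.] y [-191. -162.] zmin 203.0
rear 225 184 x [-11.  14.] y [-193. -160.] zmin 218.0
rear 240 96 x [-8. 14.] y [-192. -160.] zmin 233.0
rear 255 139 x [ 2. 13.] y [-190. -160.] zmin 248.0
rear 270 157 x [-8. 13.] y [-188. -159.] zmin 263.0
front 165 13 x [ 5. 11.] y [-81. -73.] zmin 167.0
front 180 68 x [-2. 12.] y [-81. -68.] zmin 173.0
front 195 73 x [-6. 11.] y [-81. -68.] zmin 188.0
front 210 123 x [-8. 13.] y [-82. -52.] zmin 203.0
front 225 215 x [-11.  16.] y [-87. -51.] zmin 218.0
front 240 128 x [-15.  17.] y [-87. -51.] zmin 233.0
front 255 156 x [-9. 13.] y [-87. -53.] zmin 248.0
front 270 198 x [-10.  13.] y [-87. -54.] zmin 263.0
front 285 37 x [-4. 15.] y [-88. -84.] zmin 278.0
mid 225 53 x [ 8. 15.] y [-148. -105.] zmin 227.0
mid 240 229 x [ 8. 18.] y [-149. -102.] zmin 233.0
mid 255 294 x [ 9. 20.] y [-148. -101.] zmin 248.0
mid 270 174 x [ 8. 13.] y [-149. -101.] zmin 263.0
mid 285 177 x [27. 38.] y [-147. -102.] zmin 282.0
```

View pics/t.png

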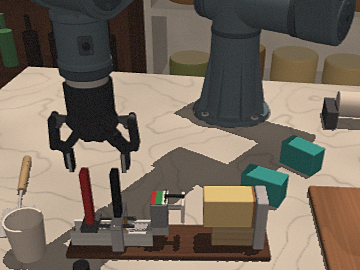

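The fingertips at (72,165) and (125,165) in this crop are level with the post tops. That is higher than the TCP reading suggests, so I'll go lower in small steps and measure again.

jog_arm:
  series:
    - [[0, 0, 4, 0, 0, 0, 82], [0, 0, 4, 0, 0, 0, 82], [0, 0, 4, 0, 0, 0, 82], [0, 0, 3, 0, 0, 0, 82], [0, 0, 0, 0, 0, 0, 82], [0, 0, 0, 0, 0, 0, 82], [0, 0, 0, 0, 0, 0, 82], [0, 0, 0, 0, 0, 0, 82], [0, 0, 0, 0, 0, 0, 82], [0, 0, 0, 0, 0, 0, 82]]

```text
time_s: 14.8
eef_pos: [0.6203, -0.1918, 0.1052]
eef_rot: [0.0, 0.998, 0.063, 0.0]
wrist_force: [0.6, -0.5, -0.7]
opening: 0.961
grasp_force: 0.0
```

```bash
python3 -c "
from h import *
plan(hw(0,-123),.120,-82.75);tips()" | grep -v 2[0-9]5
```

```text
d [  0.2   0.2 -14.8] rot [ 0.    -0.    -0.001] q [-0.48  0.43  1.48 -0.    1.22  0.96] F [ 0.6 -0.5 -0.7] t 14.8 open 82.1 gf 0.0
rear 150 25 x [-10.  11.] y [-172. -163.] zmin 150.0
rear 165 84 x [-10.  12.] y [-176. -162.] zmin 158.0
rear 180 88 x [-10.  11.] y [-176. -163.] zmin 173.0
rear 195 119 x [-6. 13.] y [-192. -162.] zmin 188.0
rear 210 169 x [-11.  15.] y [-193. -159.] zmin 203.0
rear 240 133 x [ 2. 13.] y [-190. -160.] zmin 233.0
front 150 13 x [ 3. 10.] y [-80. -74.] zmin 150.0
front 165 69 x [-5. 12.] y [-81. -67.] zmin 158.0
front 180 73 x [-3. 12.] y [-80. -67.] zmin 173.0
front 195 124 x [-9. 13.] y [-82. -52.] zmin 188.0
front 210 209 x [-12.  15.] y [-86. -51.] zmin 203.0
front 240 158 x [-9. 13.] y [-87. -53.] zmin 233.0
front 270 37 x [-3. 15.] y [-88. -85.] zmin 263.0
mid 210 68 x [ 7. 16.] y [-149. -105.] zmin 210.0
mid 240 300 x [ 9. 20.] y [-148. -101.] zmin 233.0
```

jog_arm:
  series:
    - [[0, 0, 6, 0, 0, 0, 82], [0, 0, 6, 0, 0, 0, 82], [0, 0, 6, 0, 0, 0, 82], [0, 0, 0, 0, 0, 0, 82], [0, 0, 0, 0, 0, 0, 78], [0, 0, 0, 0, 0, 0, 74], [0, 0, 0, 0, 0, 0, 70], [0, 0, 0, 0, 0, 0, 68], [0, 0, 0, 0, 0, 0, 68], [0, 0, 0, 0, 0, 0, 68]]

```text
time_s: 15.85
eef_pos: [0.6203, -0.1919, 0.0872]
eef_rot: [0.0, 0.998, 0.063, 0.0]
wrist_force: [0.2, -0.0, -0.2]
opening: 0.795
grasp_force: 0.0
```

jog_arm:
  series:
    - [[0, -1.5, 0, 0, 0, 0, 65], [0, -1.5, 0, 0, 0, 0, 62], [0, -1.5, 0, 0, 0, 0, 59], [0, -1.5, 0, 0, 0, 0, 56], [0, -1.5, 0, 0, 0, 0, 53], [0, -1.5, 0, 0, 0, 0, 50], [0, -1.5, 0, 0, 0, 0, 47], [0, -1.5, 0, 0, 0, 0, 44], [0, -1.5, 0, 0, 0, 0, 41], [0, 0, 0, 0, 0, 0, 41]]

```text
time_s: 16.85
eef_pos: [0.6196, -0.1795, 0.0883]
eef_rot: [0.001, 0.998, 0.063, 0.001]
wrist_force: [0.1, -5.4, 3.9]
opening: 0.484
grasp_force: 2.8
```

```bash
cat >> h.py <<'E'
def st():
  c=cam('scene'); P=c['P']; f=c['frame'].astype(int); d=P-np.r_[O,0]; x=(d[...,0]*np.cos(PHI)+d[...,1]*np.sin(PHI))*1000; y=(-d[...,0]*np.sin(PHI)+d[...,1]*np.cos(PHI))*1000; z=P[...,2]*1000
  B,G,Rr=f[...,0],f[...,1],f[...,2]
  def pr(n,m):
    if m.sum()>4: print(n,m.sum(),'y',np.percentile(y[m],[3,50,97]).round(1),'x',np.median(x[m]).round(1))
  pr('redpost',(Rr>2.5*G)&(Rr>2.5*B)&(Rr>50)&(abs(x)<30)&(y<-95)&(y>-175)&(z>60)&(z<120))
  pr('jawside',(abs(x-23)<6)&(y>-60)&(y<58)&(z>65)&(z<98))
  pr('scale green',(G>1.4*Rr)&(G>1.3*B)&(abs(x)<35)&(y>-60)&(y<90)&(z>100)&(z<118))
  pr('scale red',(Rr>2*G)&(Rr>2*B)&(abs(x)<35)&(y>-60)&(y<90)&(z>100)&(z<118))
  pr('block top',(abs(x)<20)&(y>40)&(y<148)&(z>116)&(z<125))
  cv2.imwrite('pics/st.png',cv2.resize(c['frame'][200:330,170:410],(800,433)))
E
python3 -c "
from h import *
plan(hw(0,-123),.086,-82.75);st()"
```

```text
d [-0.6 12.5  2.3] rot [ 0.003 -0.002 -0.001] q [-0.47  0.44  1.51 -0.    1.19  0.98] F [ 0.1 -5.4  3.9] t 16.85 open 41.4 gf 2.750881165266037
redpost 228 y [-128.7 -121.2 -115.9] x 11.5
jawside 305 y [-9.5  8.  48.8] x 21.4
scale green 80 y [-1.4  3.2  7.9] x 2.9
scale red 61 y [-10.3  -6.4  -3. ] x 1.5
block top 696 y [ 58.9 102.  144.7] x 1.1
```

View pics/st.png

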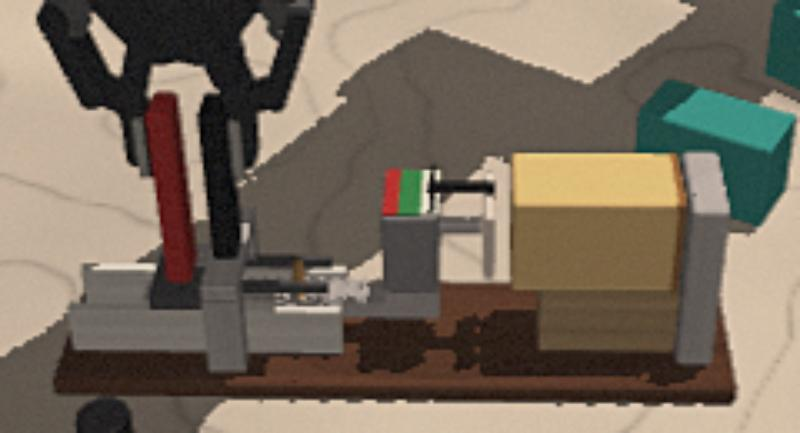

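The trigger is fully squeezed at (170,190), the jaw moved about 25 mm to (410,235), and the pad at (490,225) is about 8 mm short of the cheese. I'll release and squeeze again.

jog_arm:
  series:
    - [[0, 1.5, 0, 0, 0, 0, 44], [0, 1.5, 0, 0, 0, 0, 48], [0, 1.5, 0, 0, 0, 0, 52], [0, 1.5, 0, 0, 0, 0, 56], [0, 1.5, 0, 0, 0, 0, 60], [0, 1.5, 0, 0, 0, 0, 64], [0, 1.5, 0, 0, 0, 0, 68], [0, 1.5, 0, 0, 0, 0, 70], [0, 1.5, 0, 0, 0, 0, 70], [0, 0, 0, 0, 0, 0, 70]]

```text
time_s: 17.9
eef_pos: [0.6203, -0.1918, 0.0872]
eef_rot: [-0.0, 0.998, 0.063, 0.0]
wrist_force: [-0.2, -0.1, -0.4]
opening: 0.825
grasp_force: 0.0
```

jog_arm:
  series:
    - [[0, 0, 0, 0, 0, 0, 68], [0, -1.5, 0, 0, 0, 0, 65], [0, -1.5, 0, 0, 0, 0, 62], [0, -1.5, 0, 0, 0, 0, 59], [0, -1.5, 0, 0, 0, 0, 56], [0, -1.5, 0, 0, 0, 0, 53], [0, -1.0, 0, 0, 0, 0, 51], [0, 0, 0, 0, 0, 0, 51], [0, 0, 0, 0, 0, 0, 51], [0, 0, 0, 0, 0, 0, 51]]

```text
time_s: 18.9
eef_pos: [0.6201, -0.1849, 0.0884]
eef_rot: [0.001, 0.998, 0.063, 0.001]
wrist_force: [-0.2, -5.5, 4.6]
opening: 0.597
grasp_force: 3.0
```

```bash
python3 -c "
from h import *
plan(hw(0,-123),.086,-82.75);st()"
```

```text
d [-0.5  7.1  2.4] rot [ 0.003 -0.002 -0.001] q [-0.47  0.44  1.5  -0.    1.19  0.97] F [-0.2 -5.5  4.6] t 18.9 open 51.0 gf 3.0347489565610886
redpost 236 y [-138.6 -131.4 -126.2] x 11.6
jawside 263 y [ 4.4 18.7 57.5] x 21.5
scale green 87 y [12.3 17.6 23.3] x 0.3
scale red 59 y [ 3.4  7.  10.5] x 1.1
block top 703 y [ 60.4 103.2 145.1] x 0.6
```

jog_arm:
  series:
    - [[0, -0.8, 0, 0, 0, 0, 49.5], [0, -0.8, 0, 0, 0, 0, 48], [0, -0.8, 0, 0, 0, 0, 46.5], [0, -0.8, 0, 0, 0, 0, 45], [0, -0.8, 0, 0, 0, 0, 43.5], [0, 0, 0, 0, 0, 0, 43], [0, 0, 0, 0, 0, 0, 43], [0, 0, 0, 0, 0, 0, 43], [0, 0, 0, 0, 0, 0, 43], [0, 0, 0, 0, 0, 0, 43]]

```text
time_s: 19.95
eef_pos: [0.6197, -0.1813, 0.0894]
eef_rot: [0.002, 0.998, 0.063, 0.001]
wrist_force: [-2.8, -7.0, 9.2]
opening: 0.505
grasp_force: 9.3
```

```bash
python3 -c "
from h import *
plan(hw(0,-123),.086,-82.75);st()"
```

```text
d [-0.6 10.7  3.4] rot [ 0.004 -0.002 -0.001] q [-0.47  0.44  1.51 -0.    1.19  0.98] F [-2.8 -7.   9.2] t 19.95 open 43.2 gf 9.322586506605148
redpost 228 y [-131.4 -124.2 -118.8] x 11.6
jawside 269 y [11.6 27.5 57.6] x 21.5
scale green 69 y [19.5 23.5 29.2] x 2.4
scale red 60 y [10.7 14.4 18.1] x 0.9
block top 703 y [ 58.9 103.4 145.1] x 0.6
```

View pics/st.png

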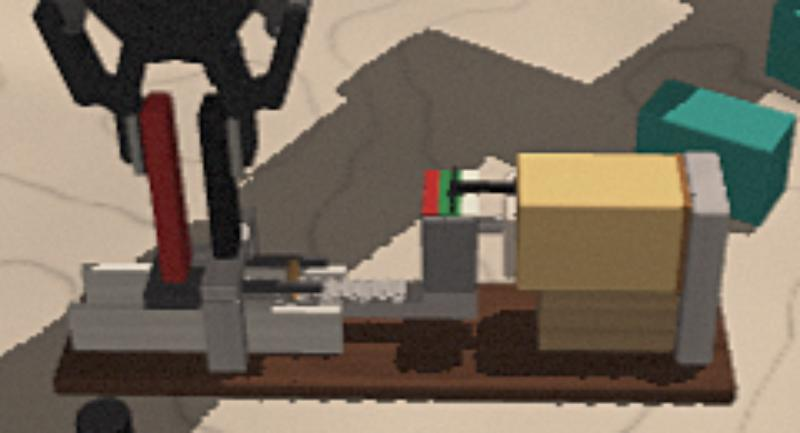

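The pointer at (454,187) stands in the green, about 10 mm. The cheese at (600,220) is against the stop and the trigger is held squeezed at (165,190). That is the required end state, so I'm handing it in.

```bash
python3 -c "
from h import *
st(); print(ctrl.get_obs()['grasp_force']); print(ctrl.hand_in())"
```

```text
redpost 223 y [-131.3 -124.  -118.8] x 11.7
jawside 268 y [11.7 27.5 57.5] x 21.6
scale green 68 y [19.5 23.5 29.2] x 3.6
scale red 60 y [10.8 14.5 18.2] x 2.1
block top 694 y [ 60.1 103.2 144.9] x 0.7
9.323362559080124
the job is handed in; nothing more can be done
None
```

I handed the job in with the cheese on the support against the stop, the pointer in the green at about 10 mm and the trigger still squeezed; the hand-in gave no verdict.

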